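Put the setting bar away in its snap-lid case

TASK

Press the thumb button on the front of the small snap-lid case so that its sprung lid pops open, lay the steel setting bar flat down in the nest inside, and then press the lid gently shut until the latch snaps and holds it. Never press hard on the case (25 N at most) and leave the wax lump and the steel bench block where they are.

Things in the scene. Friction and masses are not known exactly. Their poses are not given: they have to be found in the camera images.
- case: Grey tool case screwed to the bench, 100 (its x) x 116 (its y) x 38 mm with its aluminium lid shut. Origin: centre of its underside; x from the latch side (front) to the hinge side, z up. 4 mm walls, rim at z = 30, inside floor at z = 14 mm. In front, a rocking latch: a 20 mm wide steel hook (x -62 to -53, up to z = 49 mm) over the lid's edge and a forward lever with a round black thumb button.
- latch_arm (a point): Fixed point of the case at (-84, 0, 16) mm in its frame, straight under the thumb button (head 23 mm across). The head is screwed up or down on its stem: its flat top stands 7 to 17 mm above this point, not measured, so find it by touch. Pressed straight down it starts to move at 2.5 N, frees the lid 3.5 to 5 mm down (4 N) and meets a rigid stop 5.6 mm down (5.5 N).
- latch (a joint): Angle of the rocking latch, rad: 0 at rest (hook over the lid's edge), grows as the button is pressed, lets go of the lid at 0.15 to 0.2, rigid stop at 0.235. A spring returns it to 0.
- lid (a joint): Lid angle about its hinge, rad: 0 shut (latched it rests at up to 0.015), 1.9 fully open, leaning back past upright. A spring pushes it open (0.15 N m shut, 0.04 N m open), so only the latch keeps it shut. Coming down, its edge meets the hook's slope at 0.11 and pushes it aside; it has snapped once below 0 with the latch back at 0; soft stop from -0.03. Pushed on top 85 mm from the hinge it takes 5 to 9 N to snap.
- case_hinge (a point): Centre of the lid's hinge line, at (52, 0, 32) mm in the case's frame; the line runs along the case's y. The lid is a plate 116 mm wide that reaches 102 mm from the hinge, 6 to 7.5 mm thick: shut, its top is 7.5 mm above this point; open, that same face looks to the back.
- nest (a point): Centre of the nest's floor in the case, at (-8, 0, 14) mm in its frame. Two U-shaped black end holders 9 mm high leave a pocket 24 mm (case x) by 66 mm (case y) for the bar, which lies along the case's y; the middle 38 mm of its long sides is open for the fingers (30 mm free each side). A bar on top of the holders stops the lid from shutting.
- steel_bar_mid (a point): Centre of the loose steel setting bar, a plain rectangular bar 19 x 62 x 13 mm, 0.12 kg, lying on the bench; its long side is its own y, its 19 mm width its x, 13 mm its height. Either end may go either way in the nest.
- beeswax_mid (a point): Centre of a loose round lump of wax, 44 mm in diameter, 22 mm high. Leave it alone.
- bench_block_mid (a point): Centre of a loose square steel bench block, 65 x 65 x 18 mm. Leave it alone.
Not all that is in view belongs to the job. Of the things that look like the part that bears steel_bar_mid, take the one that is farthest to the robot's left at the start.

How it is judged:
By the outcome, as a careful person would: the job done as asked, in the order asked, and still so for the second after the job is handed in, with the robot touching nothing.
It also fails if it takes over 67 s, if anything falls off the work surface, if the arm or the gripper's body presses on something with over 40 N, if the wrist force passes 120 N, or if a joint passes its speed limit or range.

ROBOT

A 6-joint arm with a two-finger parallel gripper is mounted at the origin on a cart in front of the work surface, level with it; the furniture and walls round the work are solid. World frame = base frame: x ahead of the robot, y to its left, z up, the work surface at z = 0. Lengths are in mm, angles in degrees, forces in N, time in s.
With the tool pointing down it reaches from about 350 to 850 mm from the base axis. Payload 8.1 kg.
Tool frame: the origin (TCP) lies between the finger pads; the fingertips stand 11 mm ahead of it and the grasp point (between the pads) lies 8 mm behind it; z points along the fingers, y is the line along which they close (so a half turn about z gives the same grasp; the last joint's range is limited). The gripper opens to 85 mm and grips with 20 to 120 N. Pads are 22 mm wide; open, the fingers measure 114 mm over their backs; the gripper's body (76 mm by 85 mm) begins 54 mm behind the grasp point. The pads swing forward as they close: fully open they stand 13 mm farther back than shut.
Start: joints at [69.763, 7.471, 85.268, -0, 87.261, -4.893], TCP at [158.744, 578.624, 242.292] pointing down, gripper open.
Joint ranges: [-169.43, 169.43], [-51.17, 129.36], [1.28, 143.12], [-76.62, 256.62], [0, 156.53], [-152.29, 152.29]. Speed limits (degrees/s): [136.94, 136.94, 159.86, 180, 180, 180].

INTERFACE

Orientations are given as [roll, pitch, yaw] about the fixed x, y, z axes, in that order (R = Rz(yaw) Ry(pitch) Rx(roll)).
In Python, from bench import r, snapshot, get_calibration gives the robot as it stands.
- The arm moves only by the tool step_arm, never from a script. Its argument "rows" is a list of rows, each a list of 2 entries, a list of its own where there are three numbers: the shift along the tool's x, y, z in mm, then the turn about the tool's z in degrees. In form: [[[tx, ty, tz], yaw], ...]. A call has 1 to 12 rows; each row is the pose to reach, as a shift and turn from the pose commanded when the call began, along the tool's axes at that moment; what a row does not reach only later rows make up. A row lasts 1/10 s, in which the tool goes at most 50 mm and 8.59 degrees, less where a joint would pass 70% of its speed; a pose out of reach is approached as far as the arm can. A call with a gripper value outside its range is refused whole. "fingers" is the opening, from 0 (shut) to 1 (fully open), set as the call begins (left out, the last holds). The fingers move at their own pace and stop on an object; "squeeze" is the grip in N (left out, the last holds). Time passes only in rows, so rows that repeat a pose let the fingers close. It gives the time, the measured TCP pose, the force, the opening and the grip force at its end, in the units of the state.
- r.sense(): the state, without advancing time (a new reading comes with each control period).
- snapshot(name): name is "scene" or "top"; returns the picture (400x640x3 uint8, blue, green, red); there is no depth.
- get_calibration(name): a dict with "fovy" (degrees; the focal length in pixels is half the picture's height over the tangent of half this angle, whatever the lens; pixels are square), "cx", "cy" (the principal point, pixels), "eye" and "orientation" of the camera in the world. Camera axes: x right, y up, looking along -z (the intrinsics and any distortion apply to the point x, -y, -z); pixel columns grow to the right and rows downward; lengths in mm; the calibration is good to about 2 mm. A picture is of the moment at which its call begins. get_calibration takes no time and is no camera call.
- r.hand_in(): hands the job in; it is judged then, once.
The state is a dict: "time": time; "joint_pos": joint angles; "qd": joint speeds; "joint_efforts": joint torques, N m; "tool_pos": TCP position; "tcp_rot": TCP orientation; "ft_force": force on the tool from outside, world axes, zero at the start; "wrist_torque": the same for the moment, N m; "finger_gap": finger opening in mm; "grip_force": force on a finger pad.
Only numpy, scipy, OpenCV 4.12 (cv2) and the standard library are available. Lean on these libraries where they do the work, as an engineer would, in place of code of your own. Each camera call takes 0.05 s, during which the arm holds its last target. There are 200 camera calls.

## Working session

There is one attempt and no reset: what is moved stays moved. The work goes in short steps, Python scripts to look and compute and a tool call to move; the robot and the scene stay as the last step left them, time stands still between calls to the robot, and variables do not carry over. Pictures are saved under pics/ and viewed, at most 10 in all, crops included, and the job is handed in when it is done.

Besides the shell and the picture viewer there is one more tool, called after "Request:" by a JSON object that holds its "fn" and its "kwargs". step_arm: Moves the arm, as the interface text tells. Its arguments: {"type":"object","properties":{"rows":{"type":"array"},"fingers":{"type":"number"},"squeeze":{"type":"number"}},"required":["rows"]}

```bash
mkdir -p pics; ls; python3 - <<'E'
from bench import r,snapshot,get_calibration
import cv2
for n in("scene","top"):
    cv2.imwrite(f"pics/{n}0.png",snapshot(n)); print(n,get_calibration(n))
s=r.sense();print(s)
E
```

```text
pics
scene {'fovy': 42.067105380054095, 'cx': 312.7025251681196, 'cy': 205.2346511393862, 'eye': array([ -508.01630843, -1047.6134522 ,   645.40562994]), 'orientation': array([ 67.34144638,   1.40070902, -51.01851508])}
top {'fovy': 55.24227520777479, 'cx': 313.91662226762776, 'cy': 199.07892876074317, 'eye': array([ 468.35256665, -162.63002338,  928.37666983]), 'orientation': array([  4.54142984,   1.71570139, -90.40578018])}
{'time': 0.1, 'joint_pos': array([ 6.97619338e+01,  7.51125511e+00,  8.53248566e+01,  8.55066284e-04,
        8.72610248e+01, -4.89302374e+00]), 'qd': array([ 0.00297462, -0.12805162, -0.21665256,  0.02512601, -0.05094196,
       -0.01882624]), 'joint_efforts': array([ 9.45806642e-04, -5.70960689e+01, -5.01934147e+01, -1.72555283e-04,
        8.48721131e-03,  4.76373680e-05]), 'tool_pos': array([158.58310096, 578.15982403, 241.32695577]), 'tcp_rot': array([-1.79903290e+02, -9.13621380e-03,  1.64654908e+02]), 'ft_force': array([-0.83281214,  0.04210967, -0.37069511]), 'wrist_torque': array([ 0.02341225, -0.04144214, -0.05069156]), 'grip_force': 0.0, 'finger_gap': 85.47974638546931}
```

View pics/scene0.png

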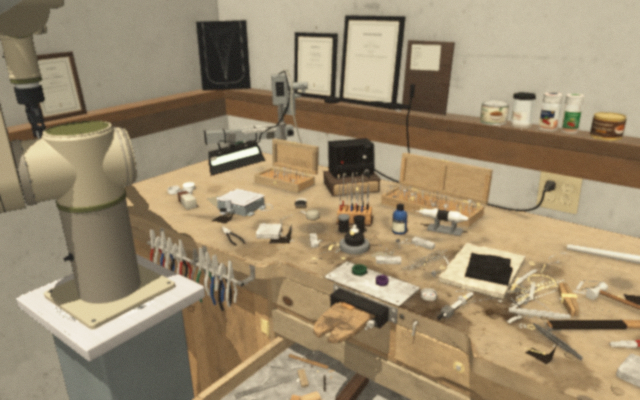

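View pics/top0.png

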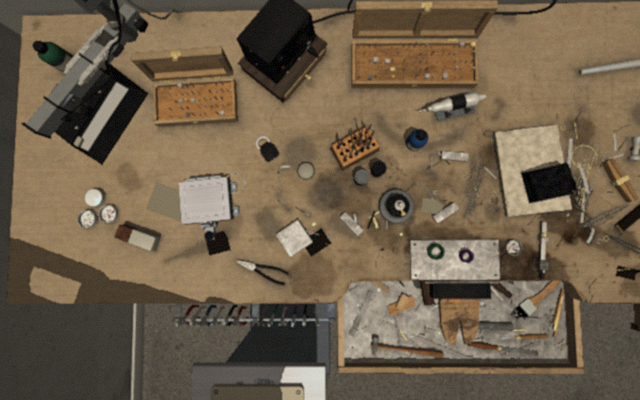

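Top picture: the case is at about (205,200). The bar look-alikes are at (351,222), (445,212) and (453,156). Image left is the robot's left (+y), so (351,222) is the candidate. The bench block is at (294,236) and the wax is probably at (306,170). I'll check this in a close crop.

```bash
cat > h.py <<'E'
import numpy as np,cv2
from scipy.spatial.transform import Rotation as R
from bench import r,snapshot,get_calibration
def cam(n):
    c=get_calibration(n);f=200/np.tan(np.radians(c['fovy']/2))
    return c,f,R.from_euler('xyz',c['orientation'],degrees=True).as_matrix()
print_k=lambda n:print({k:v for k,v in get_calibration(n).items()})
def ray(n,u,v):
    c,f,M=cam(n);d=M@np.array([(u-c['cx'])/f,-(v-c['cy'])/f,-1]);return np.array(c['eye']),d
def px2w(n,u,v,z):
    e,d=ray(n,u,v);return e+d*(z-e[2])/d[2]
def w2px(n,P):
    c,f,M=cam(n);p=(np.atleast_2d(P)-c['eye'])@M;return np.c_[c['cx']-f*p[:,0]/p[:,2],c['cy']+f*p[:,1]/p[:,2]]
def crop(n,u0,v0,u1,v1,k,fn,im=None):
    im=snapshot(n) if im is None else im
    cv2.imwrite(fn,cv2.resize(im[v0:v1,u0:u1],None,fx=k,fy=k,interpolation=cv2.INTER_CUBIC));return im
E
python3 - <<'E'
from h import *
a=cv2.imread('pics/top0.png')
A=cv2.resize(a[165:265,165:265],None,fx=4,fy=4,interpolation=2);B=cv2.resize(a[140:240,275:375],None,fx=4,fy=4,interpolation=2)
s=cv2.imread('pics/scene0.png');C=cv2.resize(s[180:245,200:300],(400,260),interpolation=2);
D=cv2.resize(s[200:265,280:380],(400,260),interpolation=2)
cv2.imwrite('pics/c1.png',np.vstack([np.hstack([A,B])[:400],np.hstack([C,D])])[:600])
for u,v in((205,200),(351,222),(294,236),(306,170)):print(px2w('top',u,v,10))
E
```

```text
[541.78422425 129.34169206  10.        ]
[ 485.66269441 -224.0261675    10.        ]
[453.20910404 -87.25566936  10.        ]
[ 612.51773338 -116.91446098   10.        ]
```

View pics/c1.png

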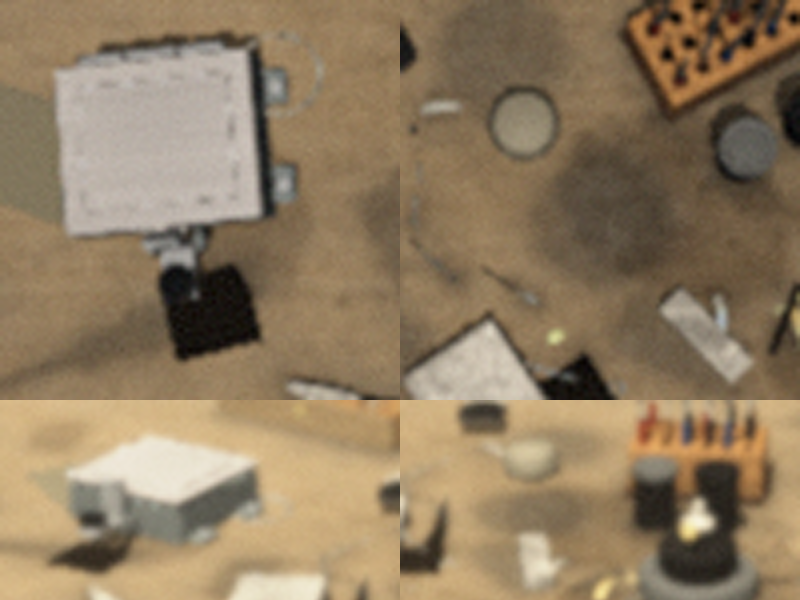

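The crop shows the case with its lid corners near px (179,183), (228,177), (231,219) and (182,224). The latch and black button are at about (209,235), so the front faces the robot. The chosen bar's corners are near (345,212), (363,231), (358,236) and (340,217), and the size fits. The wax is at (306,171) and the block at (294,236). Next I'll fit the poses.

```bash
python3 - <<'E'
from h import *
from scipy.optimize import least_squares
a=cv2.imread('pics/top0.png');hsv=cv2.cvtColor(a,cv2.COLOR_BGR2HSV)
def blob(x0,y0,x1,y1,smax,vmin):
    m=((hsv[...,1]<smax)&(hsv[...,2]>vmin)).astype(np.uint8)
    k=np.zeros_like(m);k[y0:y1,x0:x1]=m[y0:y1,x0:x1]
    n,l,s,c=cv2.connectedComponentsWithStats(k);i=1+s[1:,4].argmax()
    ys,xs=np.where(l==i);rc=cv2.minAreaRect(np.c_[xs,ys].astype(np.float32));print(s[i],c[i],rc);return c[i],cv2.boxPoints(rc)
print(hsv[222,351],hsv[200,205],hsv[200,140],hsv[222,335])
def fit(obj,px,x0):
    f=lambda p:(w2px('top',np.c_[obj[:,:2]@R.from_euler('z',p[2]).as_matrix()[:2,:2].T+p[:2],obj[:,2]])-px).ravel()
    s=least_squares(f,x0);return s.x,s.fun.round(1)
cp=np.array([[55,72],[250,48],[265,218],[68,236]])/4+165
ob=np.array([[52,58,39.5],[52,-58,39.5],[-50,-58,39.5],[-50,58,39.5]],float)
p,e=fit(ob,cp-.3,[540,130,0]);print('case',p,np.degrees(p[2]),e)
for nm,P in(('button',[-84,0,28]),('hookL',[-57,10,49]),('hookR',[-57,-10,49])):
    q=R.from_euler('z',p[2]).as_matrix()@P+np.r_[p[:2],0];print(nm,q,w2px('top',q),w2px('scene',q))
c,b=blob(335,205,370,242,60,120);W=np.array([px2w('top',u,v,13) for u,v in b]);print(W,'c',W.mean(0),px2w('top',*c,13),np.linalg.norm(np.diff(W,axis=0),axis=1))
d=W[1]-W[0];print(np.degrees(np.arctan2(d[1],d[0])))
c,b=blob(172,170,235,226,40,150);print(b)
print(r.sense()['time'])
E
```

```text
[ 16  42 145] [ 16  24 183] [ 16  96 156] [ 15  85 108]
case [5.37321332e+02 1.20957047e+02 9.84932181e-02] 5.643245709021417 [ 0.1 -1.  -0.2 -0.3 -0.1  0.2  0.2  1. ]
button [453.72844139 112.69698731  28.        ] [[209.00780736 236.46771265]] [[221.33654612 207.5304594 ]]
hookL [479.61424439 125.30354128  49.        ] [[201.02695953 225.4454638 ]] [[224.25012661 197.77967553]]
hookR [481.58092538 105.40047202  49.        ] [[209.55717279 224.53055511]] [[229.07586037 198.97701475]]
[340 213  23  23 236] [351.62711864 223.14830508] ((353.0, 222.0), (25.45584487915039, 12.727920532226562), 45.0)
[[ 496.55102208 -196.57203889   13.        ]
 [ 517.89361974 -218.33505451   13.        ]
 [ 474.63180723 -260.46826221   13.        ]
 [ 453.44780355 -238.76777026   13.        ]] c [ 485.63106315 -228.53578147   13.        ] [ 482.86119894 -225.27696968   13.        ] [30.48172114 60.38867123 30.32611684]
-45.55879986448666
[ 179  176   51   48 2066] [203.68344627 199.75943853] ((203.56149291992188, 199.67623901367188), (44.72465133666992, 48.61769104003906), 84.80557250976562)
[[177.3279  179.60657]
 [225.74593 175.20493]
 [229.79509 219.74591]
 [181.37706 224.14755]]
0.1
```

```bash
cat >> h.py <<'E'
def bar_fit(px,x0,n='top'):
    from scipy.optimize import least_squares
    ob=np.array([[x,y,13] for x,y in((9.5,31),(-9.5,31),(-9.5,-31),(9.5,-31))],float)
    f=lambda p:(w2px(n,np.c_[ob[:,:2]@R.from_euler('z',p[2]).as_matrix()[:2,:2].T+p[:2],ob[:,2]])-px).ravel()
    s=least_squares(f,x0);return s.x,s.fun.round(1)
CASE=np.array([537.3,121.,np.radians(5.5)])
def c2w(P): return R.from_euler('z',CASE[2]).as_matrix()@np.array(P,float)+np.r_[CASE[:2],0]
def plan(cur,pos,yaw):
    "cur=(x,y,z,yaw) commanded, tool down -> tool shift and turn"
    M=R.from_euler('xyz',[180,0,cur[3]],degrees=True).as_matrix()
    return (M.T@(np.array(pos)-cur[:3])).round(1),round(cur[3]-yaw,2)
E
python3 - <<'E'
from h import *
c=np.array([[280,288],[352,362],[333,383],[260,308]])/4+[275,140]-.3
# order: end1 two corners (right-top?), long axis between (0)->(1)
px=np.array([c[0],c[3],c[2],c[1]])
for x0 in([485,-226,.8],[485,-226,.8+np.pi]):
    p,e=bar_fit(px,x0);print(p,np.degrees(p[2]),e)
print(w2px('scene',[p[0],p[1],13]))
st=(158.744,578.624,242.292,164.66)
b=c2w([-84,0,16]);print('btn',b)
print(plan(st,[b[0],b[1],90],185.5),c2w([-8,0,14]))
E
```

```text
[ 482.06427195 -224.34201      -0.80747978] -46.26518323272982 [ 0.3 -0.3 -0.4  0.2 -0.4  0.2  0.6 -0.1]
[ 482.06427196 -224.34201       5.47570552] 313.73481633937007 [ 0.3 -0.3 -0.4  0.2 -0.4  0.2  0.6 -0.1]
[[312.09365079 237.12653613]]
btn [453.68671934 112.94895679  16.        ]
(array([-407.6, -371.1,  152.3]), -20.84) [529.33683041 120.23323398  14.        ]
```

Request:
{"fn": "step_arm", "kwargs": {"rows": [[[-34,-31,10],-2],[[-68,-62,20],-4],[[-102,-93,30],-6],[[-136,-124,40],-8],[[-170,-155,55],-10],[[-204,-186,70],-12],[[-238,-217,85],-14],[[-272,-248,100],-16],[[-306,-279,115],-18],[[-340,-310,130],-19.5],[[-374,-341,145],-20.8],[[-407.6,-371.1,152.3],-20.8]], "fingers": 0, "squeeze": 20}}

```text
time: 1.3
tool_pos: [453.2, 110.9, 88.3]
tcp_rot: [-180.0, -0.1, -174.5]
ft_force: [0.1, 1.5, -0.1]
finger_gap: -0.0
grip_force: 0.0
```

```bash
python3 - <<'E'
from h import *
t=snapshot('top');s=snapshot('scene');st=r.sense();print({k:st[k] for k in('time','tool_pos','tcp_rot','ft_force','finger_gap')})
A=cv2.resize(t[165:265,165:265],None,fx=4,fy=4,interpolation=2);C=cv2.resize(s[145:245,180:280],None,fx=4,fy=4,interpolation=2)
cv2.imwrite('pics/c2.png',np.hstack([A,C]))
tip=st['tool_pos']-[0,0,11];print((w2px('top',tip)-165)*4,(w2px('scene',tip)-[180,145])*4+[400,0])
E
```

```text
{'time': 1.4, 'tool_pos': array([454.86840623, 108.41368146,  88.69589129]), 'tcp_rot': array([-1.79905764e+02, -7.05637185e-02, -1.74829385e+02]), 'ft_force': array([-0.30360795,  1.46076848, -0.4632326 ]), 'finger_gap': 0.3564101046378406}
[[156.67995234 285.40088764]] [[564.25392222 190.79347199]]
```

View pics/c2.png

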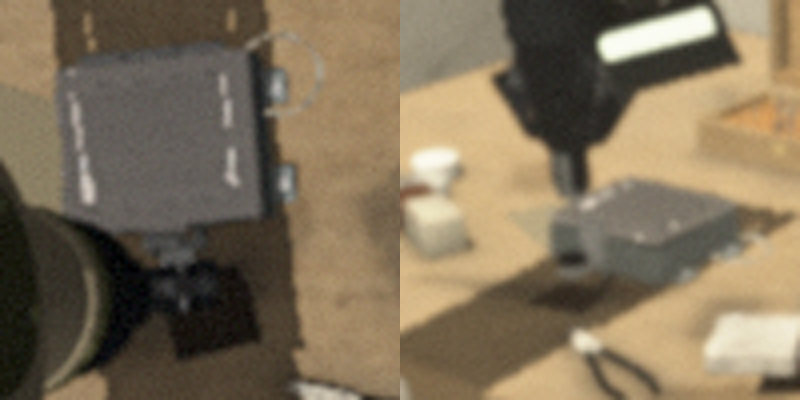

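The fingers hang over the latch, still settling. I'll descend to just above the highest possible button height.

Request:
{"fn": "step_arm", "kwargs": {"rows": [[[0,0,12],0],[[0,0,24],0],[[0,0,36],0],[[0,0,40],0],[[0,0,40],0],[[0,0,40],0],[[0,0,40],0]]}}

```text
time: 2.1
tool_pos: [454.1, 113.2, 50.6]
tcp_rot: [180.0, 0.1, -174.5]
ft_force: [-0.1, -0.2, -0.3]
finger_gap: -0.3
grip_force: 0.0
```

Request:
{"fn": "step_arm", "kwargs": {"rows": [[[0,0,2],0],[[0,0,4],0],[[0,0,6],0],[[0,0,7],0],[[0,0,8],0],[[0,0,9],0],[[0,0,9],0],[[0,0,9],0]]}}

```text
time: 2.9
tool_pos: [453.6, 112.9, 41.0]
tcp_rot: [-180.0, -0.0, -174.5]
ft_force: [-0.3, 0.4, 0.7]
finger_gap: -0.2
grip_force: 0.0
```

Request:
{"fn": "step_arm", "kwargs": {"rows": [[[0,0,1],0],[[0,0,2],0],[[0,0,2.5],0],[[0,0,2.5],0]]}}

```text
time: 3.3
tool_pos: [453.5, 112.9, 38.4]
tcp_rot: [-180.0, -0.0, -174.5]
ft_force: [-0.5, -0.2, 0.0]
finger_gap: -0.4
grip_force: 0.0
```

Commanded z is now 38.5 (tip 27.5), with no contact.

Request:
{"fn": "step_arm", "kwargs": {"rows": [[[0,0,1],0],[[0,0,2],0],[[0,0,2.5],0],[[0,0,2.5],0]]}}

```text
time: 3.7
tool_pos: [453.6, 112.9, 36.1]
tcp_rot: [-180.0, -0.0, -174.5]
ft_force: [-1.0, 0.4, 2.1]
finger_gap: -0.2
grip_force: 1.5
```

Request:
{"fn": "step_arm", "kwargs": {"rows": [[[0,0,0.7],0],[[0,0,1.4],0],[[0,0,2],0],[[0,0,2],0]]}}

```text
time: 4.1
tool_pos: [452.7, 112.8, 33.7]
tcp_rot: [-180.0, -0.1, -174.5]
ft_force: [-5.8, -0.6, 5.8]
finger_gap: 0.0
grip_force: 3.2
```

```bash
python3 - <<'E'
from h import *
t=snapshot('top');s=snapshot('scene');st=r.sense();print({k:st[k] for k in('time','tool_pos','ft_force','wrist_torque')})
A=cv2.resize(t[165:265,165:265],None,fx=4,fy=4,interpolation=2);C=cv2.resize(s[165:225,195:255],(400,400),interpolation=2)
cv2.imwrite('pics/c3.png',np.hstack([A,C]))
E
```

```text
{'time': 4.2, 'tool_pos': array([452.77722813, 112.81793415,  33.79810339]), 'ft_force': array([-4.61612389, -0.80251331,  6.33555434]), 'wrist_torque': array([-0.19417989,  0.92577465, -0.0201633 ])}
```

View pics/c3.png

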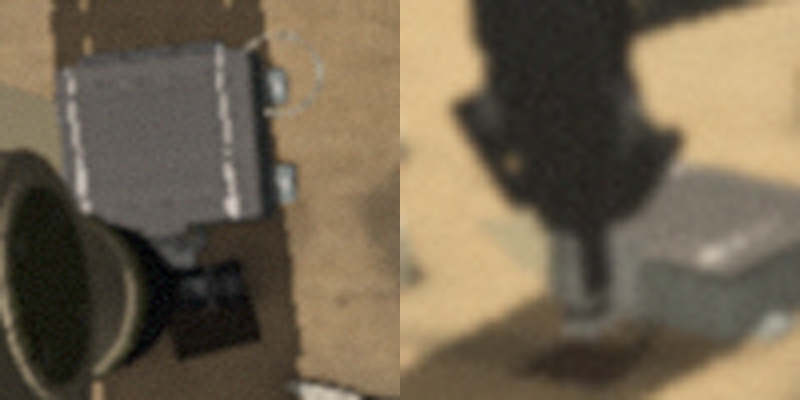

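The lid is still shut. The −x force suggests the finger is touching the hook as it rocks forward. I'll lift, shift 4 mm toward the front and press again.

Request:
{"fn": "step_arm", "kwargs": {"rows": [[[0,0,-2],0],[[0,0,-4],0],[[2,0,-5],0],[[5,0,-5],0],[[5,0,-3],0],[[5,0,-1.5],0],[[5,0,0],0],[[5,0,0],0]]}}

```text
time: 5.0
tool_pos: [447.9, 112.4, 33.5]
tcp_rot: [-180.0, -0.1, -174.5]
ft_force: [-4.5, -0.8, 3.8]
finger_gap: -0.2
grip_force: 2.3
```

Request:
{"fn": "step_arm", "kwargs": {"rows": [[[0,0,0.5],0],[[0,0,1],0],[[0,0,1.5],0],[[0,0,1.5],0]]}}

```text
time: 5.4
tool_pos: [448.2, 112.4, 32.3]
tcp_rot: [-180.0, -0.1, -174.5]
ft_force: [-6.4, -0.5, 4.3]
finger_gap: -0.1
grip_force: 2.7
```

Request:
{"fn": "step_arm", "kwargs": {"rows": [[[0,0,0.5],0],[[0,0,1],0],[[0,0,1],0]]}}

```text
time: 5.7
tool_pos: [448.4, 112.4, 31.4]
tcp_rot: [-180.0, -0.0, -174.5]
ft_force: [-5.9, 0.0, 5.5]
finger_gap: 0.1
grip_force: 3.3
```

```bash
python3 - <<'E'
from h import *
a=cv2.imread('pics/top0.png').astype(int);t=snapshot('top');st=r.sense();print({k:st[k] for k in('time','tool_pos','ft_force','wrist_torque')})
print(t[150:230:8,205].mean(1).round(),a[150:230:8,205].mean(1).round())
E
```

```text
{'time': 5.75, 'tool_pos': array([448.43541015, 112.40399817,  31.47579107]), 'ft_force': array([-5.37752849, -1.29117889,  5.51950298]), 'wrist_torque': array([-0.14137305,  0.88332362,  0.04554848])}
[130. 136.  62.  63.  90.  85.  89.  86.  88.  62.] [124. 125. 134.  88. 182. 171. 175. 179. 181. 145.]
```

Request:
{"fn": "step_arm", "kwargs": {"rows": [[[0,0,0.5],0],[[0,0,1],0],[[0,0,1],0],[[0,0,1],0]]}}

```text
time: 6.15
tool_pos: [448.2, 112.4, 30.4]
tcp_rot: [-180.0, -0.1, -174.5]
ft_force: [-6.1, -0.4, 5.7]
finger_gap: -0.0
grip_force: 3.6
```

```bash
python3 - <<'E'
from h import *
t=snapshot('top');s=snapshot('scene');st=r.sense();print({k:st[k] for k in('time','tool_pos','ft_force','wrist_torque')})
A=cv2.resize(t[145:265,165:285],(400,400),interpolation=2);C=cv2.resize(s[145:225,195:275],(400,400),interpolation=2)
cv2.imwrite('pics/c4.png',np.hstack([A,C]))
E
```

```text
{'time': 6.25, 'tool_pos': array([448.23174346, 112.38587051,  30.44152697]), 'ft_force': array([-6.45985924, -1.44418511,  6.74396477]), 'wrist_torque': array([-0.13715484,  1.00247993, -0.00353772])}
```

View pics/c4.png

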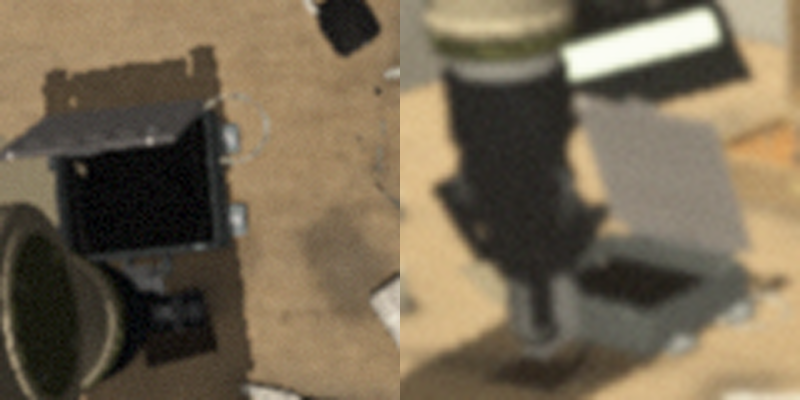

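The lid is open, leaning back, and the case is empty. Next is the bar.

```bash
python3 - <<'E'
from h import *
c=(448.7,112.5,30.5,185.5)
print(plan(c,(448.7,112.5,120.5),185.5),plan(c,(482,-224.3,110.5),43.7))
E
```

```text
(array([  0.,   0., -90.]), 0.0) (array([  -0.9, -338.4,  -80. ]), 141.8)
```

Request:
{"fn": "step_arm", "kwargs": {"rows": [[[0,0,-25],0],[[0,0,-60],0],[[0,0,-90],0],[[0,30,-90],8],[[0,70,-90],16],[[0,110,-90],24],[[0,150,-90],32],[[0,190,-90],40],[[0,230,-90],48],[[0,270,-90],56],[[0,300,-90],64],[[0,320,-90],72]], "fingers": 0.42}}

```text
time: 7.45
tool_pos: [418.0, 433.6, 120.4]
tcp_rot: [179.9, -0.0, 113.2]
ft_force: [0.3, -0.3, -0.0]
finger_gap: 35.5
grip_force: 0.0
```

I took the wrong y sign before seeing the plan. Nothing was touched, so I'll replan from here.

```bash
python3 - <<'E'
from h import *
M=R.from_euler('xyz',[180,0,185.5],degrees=True).as_matrix()
p=np.array([448.7,112.5,30.5])+M@[0,320,-90];print(p,r.sense()['tool_pos'],r.sense()['ft_force'])
c=(*p,113.5)
for w in((418,230),(440,60),(460,-100),(482,-224.3)):print(w,plan(c,(*w,110.5),43.7))
E
```

```text
[418.02935919 431.02678348 120.5       ] [418.04897339 433.63138638 120.41977409] [ 0.26545891 -0.25416814 -0.02022272]
(418, 230) (array([-184.3,  -80.2,   10. ]), 69.8)
(440, 60) (array([-349. , -127.8,   10. ]), 69.8)
(460, -100) (array([-503.7, -173.3,   10. ]), 69.8)
(482, -224.3) (array([-626.5, -202.6,   10. ]), 69.8)
```

Request:
{"fn": "step_arm", "kwargs": {"rows": [[[-30,-10,0],5],[[-74,-25,0],11],[[-119,-40,0],17],[[-164,-55,0],23],[[-209,-70,0],29],[[-253,-84,0],35],[[-298,-99,0],41],[[-343,-113,0],47],[[-388,-128,0],53],[[-432,-142,0],59],[[-477,-156,0],65],[[-522,-170,0],69.8]]}}

```text
time: 8.65
tool_pos: [470.6, -117.8, 120.9]
tcp_rot: [179.9, -0.1, 43.4]
ft_force: [1.2, 0.8, 0.3]
finger_gap: 35.7
grip_force: 0.0
```

```bash
python3 - <<'E'
from h import *
M=R.from_euler('xyz',[180,0,113.5],degrees=True).as_matrix()
p=np.array([418.03,431.03,120.5])+M@[-522,-170,0];print(p)
print(plan((*p,43.7),(482,-224.3,60),43.7))
E
```

```text
[ 470.27680133 -115.46270055  120.5       ]
(array([-66.7,  86.8,  60.5]), 0.0)
```

Request:
{"fn": "step_arm", "kwargs": {"rows": [[[-22,29,10],0],[[-44,58,25],0],[[-66.7,86.8,45],0],[[-66.7,86.8,60.5],0],[[-66.7,86.8,60.5],0],[[-66.7,86.8,60.5],0],[[-66.7,86.8,60.5],0]]}}

```text
time: 9.35
tool_pos: [482.5, -223.8, 61.0]
tcp_rot: [179.9, -0.0, 43.7]
ft_force: [-0.1, 0.4, 0.8]
finger_gap: 35.5
grip_force: 0.0
```

```bash
python3 - <<'E'
from h import *
t=snapshot('top');s=snapshot('scene');st=r.sense();print({k:st[k] for k in('time','tool_pos','tcp_rot','ft_force')})
A=cv2.resize(t[190:250,315:375],(400,400),interpolation=2);C=cv2.resize(s[195:260,280:345],(400,400),interpolation=2)
cv2.imwrite('pics/c5.png',np.hstack([A,C]))
ob=np.array([[x,y,z] for z in(0,13) for x,y in((9.5,31),(-9.5,31),(-9.5,-31),(9.5,-31))],float)
W=ob@R.from_euler('z',-46.3,degrees=True).as_matrix().T+[482.06,-224.34,0]
print((w2px('scene',W)-[280,195])*400/65+[400,0])
E
```

```text
{'time': 9.45, 'tool_pos': array([ 482.65148927, -223.95347159,   61.24603995]), 'tcp_rot': array([ 1.79884780e+02, -3.59741649e-02,  4.37365237e+01]), 'ft_force': array([0.98945697, 0.11154614, 0.44702894])}
[[613.36945035 253.86868276]
 [572.01648904 256.28240795]
 [582.42407206 317.97911822]
 [625.44264611 315.41227961]
 [612.7148422  228.24994672]
 [571.21948527 230.64976733]
 [581.63178962 291.52382968]
 [624.8044828  288.97165547]]
```

View pics/c5.png

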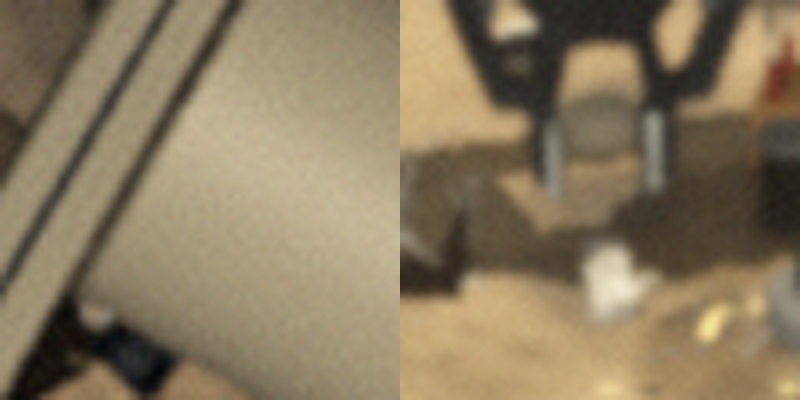

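The right crop shows the bar under the fingers, with its corners about (583,245), (622,238), (640,310) and (595,320). The fingertips are at (553,195) and (654,190). I'll measure the offset relative to the gripper.

```bash
python3 - <<'E'
from h import *
q=lambda P:(w2px('scene',P)-[280,195])*400/65+[400,0]
cl=np.array([np.cos(np.radians(-46.3)),np.sin(np.radians(-46.3)),0])
T=np.array([482.6,-223.9,0])
for z in(50,54,58):
  for s in(-1,1):print(z,s,q(T+cl*s*18+[0,0,z]),q(T+cl*s*26+[0,0,z]))
E
```

```text
50 -1 [[554.89671343 185.79235954]] [[536.86994777 186.8177018 ]]
50 1 [[635.84987537 181.18783424]] [[653.80238336 180.16671567]]
54 -1 [[554.62518477 177.58214605]] [[536.57869138 178.60551655]]
54 1 [[635.66675651 172.9864857 ]] [[653.63883031 171.96733534]]
58 -1 [[554.35306447 169.35404301]] [[536.28680012 170.37543072]]
58 1 [[635.48323932 164.76729715]] [[653.47492162 163.75012599]]
```

The same camera bias shows on the gripper and the bar, so they are aligned to about 1 mm. I'll descend and grip.

Request:
{"fn": "step_arm", "kwargs": {"rows": [[[0,0,10],0],[[0,0,20],0],[[0,0,30],0],[[0,0,38],0],[[0,0,43],0],[[0,0,46],0],[[0,0,47],0],[[0,0,47],0],[[0,0,47],0]]}}

```text
time: 10.35
tool_pos: [482.0, -224.6, 13.4]
tcp_rot: [180.0, -0.0, 43.7]
ft_force: [-0.0, 0.5, 0.4]
finger_gap: 35.8
grip_force: 0.0
```

Request:
{"fn": "step_arm", "kwargs": {"rows": [[[0,0,0],0],[[0,0,0],0],[[0,0,0],0],[[0,0,0],0],[[0,0,0],0],[[0,0,0],0]], "fingers": 0, "squeeze": 40}}

```text
time: 10.95
tool_pos: [482.3, -224.8, 13.7]
tcp_rot: [179.9, -0.0, 43.7]
ft_force: [-0.8, -0.6, 6.0]
finger_gap: 17.7
grip_force: 39.8
```

Gripped (gap about 18). I'll lift and look at the bar in hand and the open nest.

Request:
{"fn": "step_arm", "kwargs": {"rows": [[[0,0,-10],0],[[0,0,-40],0],[[0,0,-80],0],[[0,0,-107],0],[[0,0,-107],0],[[0,0,-107],0]]}}

```text
time: 11.55
tool_pos: [481.9, -224.5, 120.5]
tcp_rot: [179.9, -0.0, 43.7]
ft_force: [0.6, -0.5, -1.4]
finger_gap: 17.7
grip_force: 39.3
```

```bash
python3 - <<'E'
from h import *
t=snapshot('top');s=snapshot('scene');st=r.sense();print({k:st[k] for k in('time','tool_pos','finger_gap','grip_force','ft_force')})
cv2.imwrite('pics/t6.png',t);cv2.imwrite('pics/s6.png',s)
A=cv2.resize(t[170:250,165:245],(600,600),interpolation=2)
B=cv2.resize(s[170:235,215:280],(200,200),interpolation=2);C=cv2.resize(s[170:220,285:335],(200,200),interpolation=2);
D=cv2.resize(t[205:245,325:365],(200,200),interpolation=2)
cv2.imwrite('pics/c6.png',np.hstack([A,np.vstack([B,C,D])]))
E
```

```text
{'time': 11.65, 'tool_pos': array([ 480.60309915, -223.74404118,  118.39691982]), 'finger_gap': 17.86109443679075, 'grip_force': 39.32027220726013, 'ft_force': array([-0.40039262,  0.85261732, -1.62838867])}
```

View pics/c6.png

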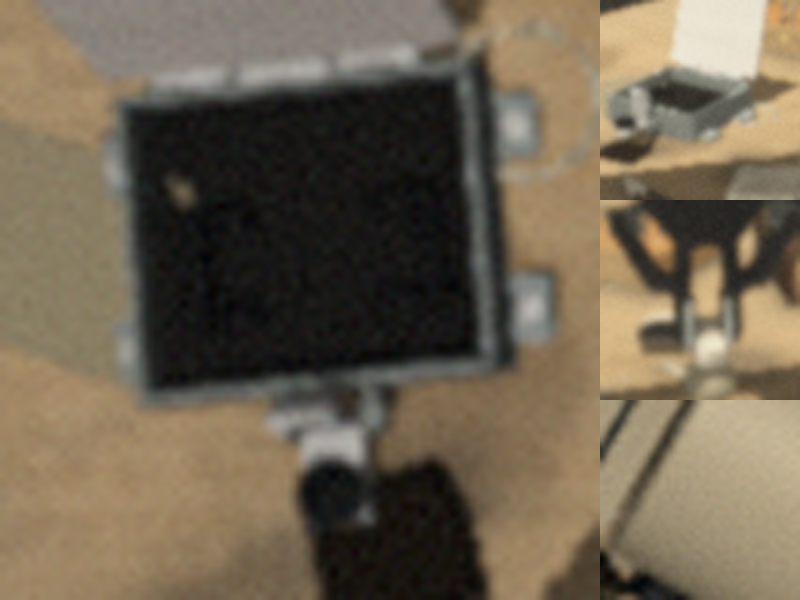

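The case is open and empty. The rim's outer corners in the crop are about (122,101), (480,63), (500,363) and (143,402), with the button at (333,492). I'll refit the case from these points.

```bash
python3 - <<'E'
from h import *
from scipy.optimize import least_squares
u=np.array([[122,101],[480,63],[500,363],[143,402],[333,492]],float)
px=(u+.5)/7.5-.5+[165,170]
ob=np.array([[50,58,30],[50,-58,30],[-50,-58,30],[-50,58,30],[-84,0,25]],float)
f=lambda p:(w2px('top',np.c_[ob[:,:2]@R.from_euler('z',p[2]).as_matrix()[:2,:2].T+p[:2],ob[:,2]])-px).ravel()
s=least_squares(f,[537,121,.1]);p=s.x;print(p,np.degrees(p[2]),s.fun.round(2))
s2=least_squares(lambda p:f(p)[:8],[537,121,.1]);print(s2.x)
# numeric outline check of pixels: bar raw fit had px -.3; correct is -.375
M=R.from_euler('z',p[2]).as_matrix();n=M@[-8,0,14]+np.r_[p[:2],0];print('nest',n)
t=cv2.imread('pics/top0.png');
E
```

```text
[5.39388110e+02 1.20676049e+02 9.01727565e-02] 5.166518376848525 [-0.39 -1.04 -0.13 -0.84  0.54  0.91 -0.3   0.5   0.26  0.43]
[5.39126181e+02 1.20512970e+02 9.21085995e-02]
nest [531.42061289 119.95564433  14.        ]
```

```bash
python3 - <<'E'
from h import *
print(plan((482,-224.3,120,43.7),(530.5,120,120),95.3))
E
```

```text
(array([ 272.9, -215.4,   -0. ]), -51.6)
```

Request:
{"fn": "step_arm", "kwargs": {"rows": [[[18,-14,0],-3],[[48,-38,0],-9],[[78,-62,0],-15],[[110,-87,0],-21],[[142,-112,0],-27],[[174,-137,0],-33],[[206,-162,0],-39],[[236,-186,0],-45],[[258,-204,0],-49],[[269,-212,0],-51.6],[[272.9,-215.4,0],-51.6],[[272.9,-215.4,0],-51.6]]}}

```text
time: 12.85
tool_pos: [529.8, 119.6, 119.0]
tcp_rot: [-179.9, 0.0, 95.2]
ft_force: [0.3, -1.2, -0.7]
finger_gap: 17.6
grip_force: 39.3
```

Request:
{"fn": "step_arm", "kwargs": {"rows": [[[0,0,15],0],[[0,0,35],0],[[0,0,55],0],[[0,0,67],0],[[0,0,74],0],[[0,0,78],0],[[0,0,78],0],[[0,0,78],0]]}}

```text
time: 13.65
tool_pos: [531.1, 119.8, 42.8]
tcp_rot: [179.9, -0.0, 95.2]
ft_force: [0.6, -0.2, -0.9]
finger_gap: 17.8
grip_force: 39.3
```

```bash
python3 - <<'E'
from h import *
t=snapshot('top');s=snapshot('scene');st=r.sense();print({k:st[k] for k in('time','tool_pos','tcp_rot','finger_gap','grip_force','ft_force')})
cv2.imwrite('pics/t7.png',t);cv2.imwrite('pics/s7.png',s)
A=cv2.resize(s[165:225,205:285],(800,600),interpolation=2)
cv2.imwrite('pics/c7.png',A)
q=lambda P:((w2px('scene',P)-[205,165]+.5)*10-.5).round()
M=R.from_euler('z',5.2,degrees=True).as_matrix();o=np.array([538.5,120.7,0])
for P in([-50,-58,30],[-50,58,30],[50,-58,30],[-84,0,25],[-50,-58,0]):print(P,q(M@P+o))
T=np.array([*st['tool_pos'][:2],0]);b=st['tool_pos'][2]-13
for P in([-9.5,-31,b],[9.5,-31,b],[-9.5,31,b],[-9.5,-31,b+13]):print('bar',P,q(M@P+T))
E
```

```text
{'time': 13.75, 'tool_pos': array([531.22586096, 119.93974804,  42.95527037]), 'tcp_rot': array([ 1.79903854e+02, -2.56256866e-03,  9.52582850e+01]), 'finger_gap': 17.503252282022384, 'grip_force': 39.32681322097778, 'ft_force': array([-0.12560086,  0.45483044, -1.74580536])}
[-50, -58, 30] [[385. 423.]]
[-50, 58, 30] [[108. 351.]]
[50, -58, 30] [[589. 319.]]
[-84, 0, 25] [[171. 437.]]
[-50, -58, 0] [[392. 512.]]
bar [-9.5, -31, np.float64(29.955270372217683)] [[389. 371.]]
bar [9.5, -31, np.float64(29.955270372217683)] [[428. 351.]]
bar [-9.5, 31, np.float64(29.955270372217683)] [[242. 334.]]
bar [-9.5, -31, np.float64(42.95527037221768)] [[386. 332.]]
```

View pics/c7.png

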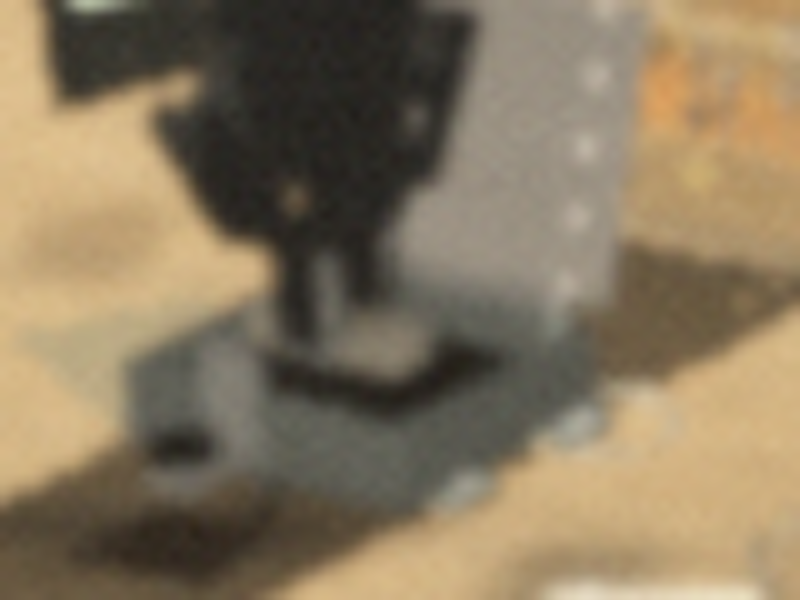

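The bar is held level inside the case opening. Its near end is about (390,380) and the case's front-right rim corner about (393,430). Both sit a few crop pixels from the prediction in the same direction, so it is aligned. I'll descend gently.

Request:
{"fn": "step_arm", "kwargs": {"rows": [[[0,0,2],0],[[0,0,4],0],[[0,0,6],0],[[0,0,7],0],[[0,0,8],0],[[0,0,8],0]]}}

```text
time: 14.35
tool_pos: [530.8, 119.9, 34.1]
tcp_rot: [180.0, 0.0, 95.3]
ft_force: [2.2, 0.1, -0.9]
finger_gap: 17.8
grip_force: 39.3
```

Request:
{"fn": "step_arm", "kwargs": {"rows": [[[0,0,0.7],0],[[0,0,1.4],0],[[0,0,2],0],[[0,0,2],0]]}}

```text
time: 14.75
tool_pos: [530.8, 119.8, 32.2]
tcp_rot: [180.0, 0.0, 95.3]
ft_force: [2.6, 0.6, -0.7]
finger_gap: 17.5
grip_force: 39.5
```

No vertical resistance, so the bar is in the pocket. There is slight side contact, so I'll ease 1 mm toward +x and continue down.

Request:
{"fn": "step_arm", "kwargs": {"rows": [[[0,1,0.5],0],[[0,1,1.5],0],[[0,1,2.5],0],[[0,1,3],0],[[0,1,3],0]]}}

```text
time: 15.25
tool_pos: [531.1, 119.9, 28.6]
tcp_rot: [-180.0, 0.0, 95.3]
ft_force: [0.6, -0.1, -1.6]
finger_gap: 17.9
grip_force: 39.4
```

Request:
{"fn": "step_arm", "kwargs": {"rows": [[[0,0,0.5],0],[[0,0,1],0],[[0,0,1.5],0],[[0,0,1.5],0]]}}

```text
time: 15.65
tool_pos: [531.4, 119.9, 27.7]
tcp_rot: [-180.0, 0.0, 95.3]
ft_force: [-1.1, -0.3, 1.0]
finger_gap: 18.0
grip_force: 39.6
```

Floor reached (Fz has turned to +1 N). I'll release with a small opening (about 32 mm), then lift straight up.

Request:
{"fn": "step_arm", "kwargs": {"rows": [[[0,0,0],0],[[0,0,0],0],[[0,0,0],0],[[0,0,-2],0],[[0,0,-6],0],[[0,0,-15],0],[[0,0,-30],0],[[0,0,-50],0],[[0,0,-70],0],[[0,0,-100],0],[[0,0,-130],0],[[0,0,-160],0]], "fingers": 0.37}}

```text
time: 16.85
tool_pos: [531.5, 120.0, 190.3]
tcp_rot: [179.9, -0.0, 95.3]
ft_force: [0.7, -0.4, -0.2]
finger_gap: 31.5
grip_force: 0.0
```

Request:
{"fn": "step_arm", "kwargs": {"rows": [[[0,25,0],0],[[0,60,0],0],[[0,95,0],0],[[0,120,0],0],[[0,133,0],0],[[0,133,0],0],[[0,133,25],0],[[0,133,55],0],[[0,133,80],0],[[0,133,91],0],[[0,133,91],0],[[0,133,91],0]], "fingers": 0, "squeeze": 20}}

```text
time: 18.05
tool_pos: [663.9, 132.2, 97.8]
tcp_rot: [180.0, -0.0, 95.3]
ft_force: [-0.2, 0.5, -0.3]
finger_gap: 0.2
grip_force: 0.0
```

```bash
python3 - <<'E'
from h import *
t=snapshot('top');cv2.imwrite('pics/t8.png',t);g=cv2.cvtColor(t,cv2.COLOR_BGR2GRAY)
print(r.sense()['ft_force'],r.sense()['tool_pos'])
for v in range(188,216,2):print(v,g[v,182:230:2])
M=R.from_euler('z',5.2,degrees=True).as_matrix();o=np.array([538.5,120.7,0])
print(w2px('top',np.array([M@np.array([-8+x,y,27])+o for x,y in((9.5,31),(9.5,-31),(-9.5,-31),(-9.5,31))])).round(1))
# closing path, case-frame shifts: corner contact
th=np.radians(np.arange(110,-1,-10));
for a in th:
    rho=np.interp(a,[0,np.pi/2],[92,62]);print(round(np.degrees(a)),round(52-rho*np.cos(a)+7.5*np.sin(a)+14.5,1),round(32+rho*np.sin(a)+7.5*np.cos(a)+11,1))
E
```

```text
[-0.25036676 -0.2985073   0.3509578 ] [664.03738582 132.17548277  97.92098575]
188 [40 25 11  8 16  9 15 14 11  9 20 11  6 14 12 14 12  9  8 14  7 15 26 47]
190 [42 20  7 10 13 14 12 13 13  9 10 15 10 21 13 20 13 14 14 18 19  9 24 48]
192 [48 27 12 24  7 11 16 14  6 21 15 12  6 15  6 17 14 12 15 10 17 14 21 57]
194 [51 22 23 69 48  7  6  3 19 10  5 16  8 18 18 12 12 10 10 13  0 19 21 53]
196 [52 30  7 63 72 14 19 13  9 18 13 13 13 13 13 14 21 14  7 11  9 10 18 49]
198 [58 29  9 16 17 13  8 13  9 17  9 14  7 14 12  4 10 14 19  6  8 12 17 50]
200 [58 32 12  7 12  8 12 17 23 28 30 32 47 52 61 83 77 82 73 31  8 12 14 46]
202 [ 59  31   8  11  11  22  65  73  92  99  92  85  76  77  85 109 103  97
  94  37   6  12  13  46]
204 [ 64  35  15   8  17  28  90  92  99  92  79  80  70  80  83 100  91  88
  92  37   7  16  11  50]
206 [77 37 21  8 10 30 87 97 96 83 80 77 74 88 92 86 84 86 82 50 11  4 11 45]
208 [ 84  36  21  12   9  19  84 101  81  73  75  76  62  67  72  62  54  38
  29  18  18  12   3  37]
210 [104  41  18  17  17   5  40  38  31  32  22  25  18  12  14  13  14  10
   2  10   2  16  12  22]
212 [95 39 21 14  2 10 10  2 11  7 14  7  9 11 14 16 14  7 10 10 13 15  5 28]
214 [99 38 18  3  9 13  8  9 14 11 10 13 15  9 11 17 18 13 17 14 10 13 10 22]
[[193.5 201.5]
 [219.1 198.9]
 [219.8 206.8]
 [194.  209.4]]
110 94.8 98.7
100 84.7 102.8
90 74.0 105.0
80 62.5 108.6
70 50.1 110.1
60 37.0 109.1
50 23.8 105.5
40 11.1 99.3
30 -0.8 90.5
20 -11.1 79.2
10 -19.5 65.8
0 -25.5 50.5
```

The bar's image spans about u 194–220 and v 200–209.5, which matches the prediction for a flat bar in the nest. Next I'll swing the lid over along an arc from behind.

Request:
{"fn": "step_arm", "kwargs": {"rows": [[[0,-8,0],0],[[0,-18,-2],0],[[0,-27,-3],0],[[0,-34,-5],0],[[0,-41,-7],0],[[0,-48,-8],0],[[0,-55,-10],0],[[0,-62,-12],0],[[0,-69,-13],0],[[0,-75,-13.6],0],[[0,-82,-13.5],0],[[0,-88,-12.6],0]]}}

```text
time: 19.3
tool_pos: [575.8, 124.0, 109.1]
tcp_rot: [180.0, 0.0, 95.3]
ft_force: [1.6, 0.9, -1.1]
finger_gap: 0.0
grip_force: 0.6
```

Request:
{"fn": "step_arm", "kwargs": {"rows": [[[0,-7,1.5],0],[[0,-13,3.5],0],[[0,-20,6.5],0],[[0,-26,10],0],[[0,-32,14],0],[[0,-38,18.6],0],[[0,-43,24],0],[[0,-48,30],0],[[0,-52,35.5],0],[[0,-55,40],0],[[0,-55,40],0]]}}

```text
time: 20.4
tool_pos: [520.3, 118.9, 68.0]
tcp_rot: [-179.9, 0.0, 95.3]
ft_force: [-0.4, 0.4, 1.1]
finger_gap: -0.1
grip_force: 0.5
```

Request:
{"fn": "step_arm", "kwargs": {"rows": [[[0,-3,2],0],[[0,-6,4],0],[[0,-9,6],0],[[0,-9,8],0],[[0,-9,9],0],[[0,-9,10],0],[[0,-9,10],0]]}}

```text
time: 21.1
tool_pos: [512.3, 118.2, 58.9]
tcp_rot: [-180.0, -0.0, 95.3]
ft_force: [-1.5, 0.2, 2.0]
finger_gap: 0.2
grip_force: 1.3
```

Request:
{"fn": "step_arm", "kwargs": {"rows": [[[0,0,0.8],0],[[0,0,1.6],0],[[0,0,2.4],0],[[0,0,3],0],[[0,0,3],0]]}}

```text
time: 21.6
tool_pos: [512.2, 118.1, 56.1]
tcp_rot: [-180.0, 0.0, 95.3]
ft_force: [-3.9, -0.3, 6.1]
finger_gap: -0.2
grip_force: 2.5
```

Hook engaged (6 N). I'll continue in small steps.

Request:
{"fn": "step_arm", "kwargs": {"rows": [[[0,0,0.7],0],[[0,0,1.4],0],[[0,0,2],0],[[0,0,2],0]]}}

```text
time: 22.0
tool_pos: [512.5, 118.2, 54.0]
tcp_rot: [-180.0, -0.0, 95.3]
ft_force: [-2.2, 0.5, 2.3]
finger_gap: -0.0
grip_force: 1.1
```

Request:
{"fn": "step_arm", "kwargs": {"rows": [[[0,0,0.7],0],[[0,0,1.4],0],[[0,0,2],0],[[0,0,2],0]]}}

```text
time: 22.4
tool_pos: [512.5, 118.2, 52.0]
tcp_rot: [180.0, 0.0, 95.3]
ft_force: [-1.4, 1.0, 1.4]
finger_gap: -0.2
grip_force: 0.7
```

Request:
{"fn": "step_arm", "kwargs": {"rows": [[[0,0,0.6],0],[[0,0,1.2],0],[[0,0,1.8],0],[[0,0,1.8],0]]}}

```text
time: 22.8
tool_pos: [512.5, 118.1, 50.1]
tcp_rot: [-180.0, 0.0, 95.3]
ft_force: [-0.4, 0.5, 0.7]
finger_gap: -0.1
grip_force: 0.0
```

Request:
{"fn": "step_arm", "kwargs": {"rows": [[[0,0,0.5],0],[[0,0,1],0],[[0,0,1.5],0],[[0,0,1.5],0]]}}

```text
time: 23.2
tool_pos: [512.6, 118.2, 48.8]
tcp_rot: [180.0, -0.0, 95.3]
ft_force: [-0.8, -0.2, 0.8]
finger_gap: -0.2
grip_force: 0.7
```

Request:
{"fn": "step_arm", "kwargs": {"rows": [[[0,0,0.5],0],[[0,0,1],0],[[0,0,1.5],0],[[0,0,1.5],0]]}}

```text
time: 23.6
tool_pos: [512.5, 118.2, 47.2]
tcp_rot: [-180.0, 0.0, 95.3]
ft_force: [-1.5, 0.2, 1.3]
finger_gap: -0.0
grip_force: 0.7
```

Request:
{"fn": "step_arm", "kwargs": {"rows": [[[0,0,0.5],0],[[0,0,1],0],[[0,0,1],0],[[0,0,1],0]]}}

```text
time: 24.0
tool_pos: [512.5, 118.2, 46.7]
tcp_rot: [-180.0, 0.0, 95.3]
ft_force: [-2.9, -0.3, 5.5]
finger_gap: -0.2
grip_force: 2.9
```

Soft stop felt (5.5 N). I'll lift off and check.

Request:
{"fn": "step_arm", "kwargs": {"rows": [[[0,0,-2],0],[[0,0,-5],0],[[0,0,-12],0],[[0,0,-25],0],[[0,0,-50],0],[[0,0,-90],0],[[0,0,-130],0],[[-40,0,-150],0],[[-85,0,-150],0],[[-130,0,-150],0],[[-180,0,-150],0],[[-180,0,-150],0]]}}

```text
time: 25.2
tool_pos: [529.4, -66.7, 197.8]
tcp_rot: [179.9, 0.2, 94.9]
ft_force: [-0.3, 0.9, -0.3]
finger_gap: -0.3
grip_force: 0.0
```

```bash
python3 - <<'E'
from h import *
t=snapshot('top');s=snapshot('scene');print(r.sense()['time'],r.sense()['tool_pos'])
A=cv2.resize(t[150:250,165:315],(600,400),interpolation=2);C=cv2.resize(s[165:265,200:350],(600,400),interpolation=2)
cv2.imwrite('pics/c9.png',np.vstack([A[:300],C[:300]]))
E
```

```text
25.3 [529.10624119 -62.18568966 197.24239301]
```

View pics/c9.png

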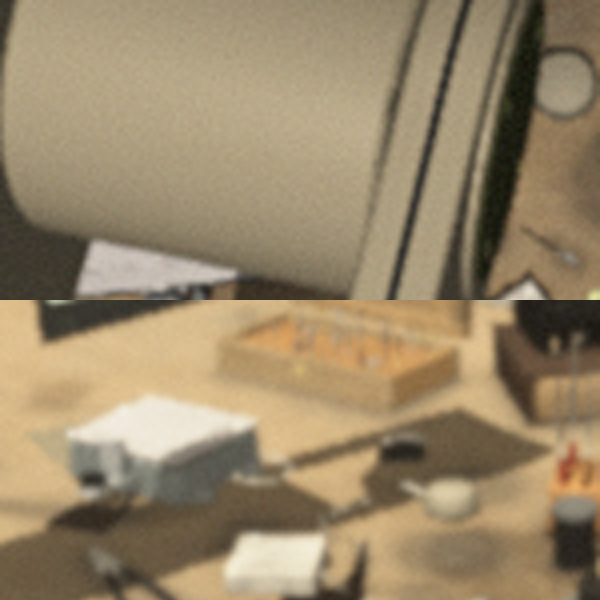

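The lower picture shows the lid shut with the hook over its edge at about (110,465). The block at (275,565) and the wax at (450,498) are unmoved. I'm handing in.

```bash
python3 -c "
from bench import r
print(r.hand_in())"
```

```text
the job is handed in; nothing more can be done
None
```

I popped the lid with the thumb button, laid the bar in the nest and pressed the lid shut. The last picture shows it closed and holding, with the wax and block where they were; the job was handed in at about 25 s, highest reading on the case about 9 N, and hand-in returned no verdict.

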